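# Grease the rack shuttle's carriage with the push gun

### The arm

A 6-joint arm with a two-finger parallel gripper is mounted at the origin on the work surface. World frame = base frame: x ahead of the robot, y to its left, z up, the work surface at z = 0. Lengths are in mm, angles in rad, forces in N, time in s.
With the tool pointing down it reaches from about 275 to 1000 mm from the base axis. Payload 8.4 kg.
Tool frame: the origin (TCP) lies between the finger pads; the fingertips stand 11 mm ahead of it and the grasp point (between the pads) lies 8 mm behind it; z points along the fingers, y is the direction in which the jaws open and shut (so a half turn about z gives the same grasp; the last joint's range is limited). The gripper opens to 85 mm and grips with 20 to 120 N. Pads are 22 mm wide; open, the fingers measure 114 mm over their backs; the gripper's body (76 mm by 85 mm) begins 54 mm behind the grasp point. The pads swing forward as they close: fully open they stand 13 mm farther back than shut.
Start: joints at [-1.29, 0.353, 1.633, -0, 1.155, -0.002], TCP at [174.402, -600.177, 242.281] pointing down, gripper open.
Joint ranges: [-2.63, 2.63], [-0.92, 2.1], [0.06, 2.66], [-1.3, 4.44], [0, 2.69], [-3.02, 3.02]. Speed limits (rad/s): [2.22, 2.22, 2.79, 3.14, 3.14, 3.14].

### API

Orientations are given as [roll, pitch, yaw] about the fixed x, y, z axes, in that order (R = Rz(yaw) Ry(pitch) Rx(roll)).
In Python, from rig import r, eyes gives the robot as it stands. The module is installed in compiled form; this text tells all that it offers.
- The arm moves only by the tool servo_tool, never from a script. Its argument "rows" is a list of rows, each a list of 3 entries, a list of its own where there are three numbers: the shift along the world's x, y, z in cm, then the turn about the world's z in rad, then the finger opening in cm, from 0 to 8.54. A call has 1 to 5 rows; each row shifts and turns the commanded pose from where the row before left it; what a row does not reach is not made up. A row lasts 1/12 s, in which the tool goes at most 41.7 mm and 7.16 degrees, less where a joint would pass 70% of its speed; a pose out of reach is approached as far as the arm can. A call is refused whole if a number of a shift passes 4.17 or a number of a turn 0.125, either way. A call with a gripper value outside its range is refused whole. The fingers move at their own pace and stop on an object; "squeeze" is the grip in N (left out, the last holds). Time passes only in rows, so rows that do not move let the fingers close. It gives the time, the measured TCP pose, the force and the opening at its end, in the units of the state.
- r.sense(): the state, without advancing time (a new reading comes with each control period).
- eyes.grab_frame(name): name is "scene" or "top" or "wrist"; returns a dict with "frame" (400x640x3 uint8, red, green, blue), "depth" (400x640 float32, mm along the optical axis (not along the pixel's ray), 0 where there is no reading), "vertical_fov" (degrees; the focal length in pixels is half the picture's height over the tangent of half this angle, whatever the lens; pixels are square), "cx", "cy" (the principal point, pixels), "camera_from_world" (4x4, takes a point from world to camera coordinates); the wrist camera has in their place "hand_eye" (4x4, takes a point from camera to tool coordinates, whose origin is the TCP and whose axes are the flange's). Camera axes: x right, y down, z forward; pixel columns grow to the right and rows downward; lengths in mm; the calibration is good to about 2 mm. The wrist camera is an equidistant fisheye: a pixel r from the principal point sees the ray r / f radians off the axis. A picture is of the moment at which its call begins: read the wrist's pose just before it.
- r.sign_off(): hands the job in, once; it reports no verdict.
The state is a dict: "clock": time; "qpos": joint angles; "qvel": joint speeds; "joint_efforts": joint torques, N m; "eef_pos": TCP position; "tcp_rot": TCP orientation; "contact_force": force on the tool from outside, world axes, zero at the start; "wrist_torque": the same for the moment, N m; "opening": opening from 0.0 (shut) to 1.0 (fully open).
Only numpy, scipy, OpenCV 4.12 (cv2) and the standard library are available. Lean on these libraries where they do the work, as an engineer would, in place of code of your own. Each camera call takes 0.05 s, during which the arm holds its last target.

### The job

The carriage of the rack shuttle is due for grease: take the small push-type grease gun out of its stand and press its coupler squarely onto the tilted grease nipple at the front of the carriage until the jaws snap over the nipple's head. Then keep pushing straight along the nipple until the gun has telescoped all the way in against its spring, and finish like that, still gripping the gun and holding it pushed in on the nipple. Leave the tube racks and everything else on the bench where they are.

Things in the scene. Friction and masses are not known exactly. Their poses are not given: they have to be found in the camera images.
- gun_grip (a point): Loose grease gun, upright and nose down in its stand: round aluminium barrel 32 mm in diameter, black cap on top, thin steel nose below; about 0.35 kg. Point on its axis, 70 mm above the barrel's front face (40 mm above the stand's upper plate), 47 mm below the top of the cap, where it is gripped from above. z: the gun's axis, nose to cap. The coupler's mouth is 122 mm below while the nose is out.
- nose (a joint): How far the gun's telescoping nose is pushed into the barrel: 0 is fully out, 0.020 m is fully in (a stop). It moves along the gun's axis. Its spring pushes it out with 11 N at 0 and 16 N at 0.020.
- coupler_mouth (a point): Centre of the open lower end of the coupler, the steel sleeve (21 mm wide, 28 mm long) on the gun's nose. A bell 17.6 mm wide narrows to 11.6 mm at 4 mm depth; behind it stand four sprung jaws. About 5 N forces them over the nipple's head, less than pushes the nose in; then they snap behind it. z: the gun's axis, mouth to cap.
- coupler_seal (a point): Point inside the coupler, on its axis 14.5 mm behind the mouth, where the nipple's tip comes to rest once the coupler has snapped home. While the head only rests on the jaws, not yet snapped, the tip is about 8 mm short of it.
- nipple_tip (a point): Tip of the fixed grease nipple on the block at the front (robot side) of the carriage, about 115 mm above the table. z: the nipple's axis, pointing out of the block; it leans 25 degrees from vertical towards the shuttle's front. Ball head 10 mm wide and 10 mm long, stem 6 mm wide, hexagon 17 mm wide from 16 mm below the tip. With the coupler home, its mouth is 14.5 mm below the tip.
- stand: Fixed stand of the gun, 96 x 96 mm, 99 mm high: two square aluminium plates on four rods, left or right of the robot's centre line. The barrel rests on the lower plate, 66 mm above the table, and is steadied by the upper one (top at 96 mm, hole 38 mm). Origin at the centre of its underside, on the gun's axis. Lift the gun straight up 90 mm or more to clear it.
- axis: Fixed linear axis of the shuttle, its long side across the robot's front: aluminium profile 80 mm (x) by 368 mm (y), 78 mm high at its end plates, with a motor to +y 0.26 m from the origin. Origin at the centre of its underside on the table; -x is its front, the robot side.
- carriage: Carriage on the axis's rail, held by its brake (fixed): top plate 110 mm (x) by 124 mm (y), its top 34 mm above this origin and 90 mm above the table. Origin on the rail's centre line, 56 mm above the table; -x is its front. The nipple's block stands out from its front.
- rack_a: Black tube rack with five capped tubes, loose in the carriage's channel, 22 x 114 x 90 mm; origin at the centre of its underside.
- rack_b: The same, behind rack_a.
- basket: Blue open basket with tubes, 100 x 100 x 55 mm, on the other side from the stand; origin at the centre of its underside.
- tape_roll: Roll of white label tape lying flat, 100 mm in diameter, 25 mm high; origin at the centre of its underside.
- wash_bottle: White bottle, 64 mm in diameter, 160 mm high; origin at the centre of its underside.
- spanner: Steel spanner lying flat, 140 mm long, between the robot and the axis; origin near its middle.
- cartridge: Spare white grease cartridge standing upright, 42 mm in diameter, 130 mm high; origin at the centre of its underside.
- nipple: The grease nipple itself (see nipple_tip); origin at the foot of its hexagon, 23.5 mm below the tip along its axis, same axes. It sits on a round boss 23 mm wide.

How it is judged (in metres and radians):
On the way, in this order (a step that is already met when the one before it is completed fails the run):
1. the gun is lifted out of its stand: the coupler's mouth is above the stand's upper plate (z of coupler_mouth in the frame of stand above 0.098 m), for 0.1 s.
2. the coupler has snapped home on the nipple, square to it (distance between coupler_seal and nipple_tip below 0.003 m and angle between the z axis of gun_grip and the z axis of nipple_tip, either way round below 0.14 rad), for 0.1 s.
At the end, for the whole second after the job is handed in: The coupler is home on the nipple (tip within 3 mm of the coupler's seal) and square to it (axes within 8 degrees); the nose is pushed in by more than 15 of its 20 mm and presses on the nipple with more than 8 N; the fingers still grip the gun and the stand carries none of it (all of step 2 and value of joint nose above 0.015 m and contact force between gun and nipple above 8 N and contact force between the fingers and gun above 2 N and contact force between gun and stand below 0.5 N); the arm keeps its last pose, push and grip.
It fails at once if a tube rack on the carriage is shifted by more than 20 mm (distance of any of rack_a, rack_b from where it was at the start of the episode above 0.02 m).
It fails at once if another loose thing on the bench (basket, tape roll, bottle, spanner, spare cartridge) is shifted by more than 20 mm (distance of any of basket, tape_roll, wash_bottle, spanner, cartridge from where it was at the start of the episode above 0.02 m).
It also fails if it takes over 45 s, if anything falls off the work surface, if the arm or the gripper's body presses on something with over 40 N, if the wrist force passes 120 N, or if a joint passes its speed limit or range.

## Working session

There is one attempt and no reset: what is moved stays moved. The work goes in short steps, Python scripts to look and compute and a tool call to move; the robot and the scene stay as the last step left them, time stands still between calls to the robot, and variables do not carry over. Pictures are saved under pics/ and viewed, and the job is handed in when it is done.

Besides the shell and the picture viewer there is one more tool, called as name([rows], argument=value, ...), one row to a line, values as JSON. servo_tool: Moves the arm, as the interface text tells. Its arguments: {"type":"object","properties":{"rows":{"type":"array"},"squeeze":{"type":"number"}},"required":["rows"]}

```bash
mkdir -p pics; python3 - <<'E'
from rig import r, eyes
import cv2,numpy as np
print(r.sense())
for n in ("scene","top","wrist"):
    d=eyes.grab_frame(n)
    cv2.imwrite(f"pics/{n}0.png",d["frame"][:,:,::-1]); np.savez(f"{n}0.npz",**d)
    print(n,d["vertical_fov"],d["cx"],d["cy"],d.get("camera_from_world",d.get("hand_eye")))
E
```

```text
{'clock': 0.0, 'qpos': array([-1.29039102e+00,  3.53628845e-01,  1.63414766e+00, -2.08370574e-05,
        1.15518368e+00, -2.38692586e-03]), 'qvel': array([-0.00032383,  0.00059924, -0.00171717, -0.00224818, -0.00029174,
       -0.00090314]), 'joint_efforts': array([-4.85191660e-03, -6.05256557e+01, -3.42064083e+01, -4.47228012e-04,
        9.34349519e-03, -8.51683831e-05]), 'eef_pos': array([ 174.27259143, -599.73016232,  241.56793354]), 'tcp_rot': array([-3.14022508e+00,  1.57874214e-05,  2.82800667e-01]), 'contact_force': array([-0.93806932, -0.56321175, -0.75976399]), 'wrist_torque': array([-0.01714677, -0.00807205,  0.01681424]), 'opening': 1.0006350485921123}
scene 45.6878694841506 324.9649917247357 198.35828180254782 [[-8.30378757e-01  5.56977471e-01  1.57231400e-02  4.81458055e+02]
 [ 3.44520648e-01  5.35402792e-01 -7.71135120e-01 -1.12260363e+02]
 [-4.37923102e-01 -6.34917276e-01 -6.36477344e-01  1.86343470e+03]
 [ 0.00000000e+00  0.00000000e+00  0.00000000e+00  1.00000000e+00]]
top 47.53939719023482 325.95866686370374 199.3328353388782 [[-8.43997826e-03 -9.99604120e-01 -2.68397040e-02  5.70382056e+00]
 [-9.83282806e-01  1.31783919e-02 -1.81607418e-01  5.89466958e+02]
 [ 1.81889227e-01  2.48582568e-02 -9.83004769e-01  1.31929329e+03]
 [ 0.00000000e+00  0.00000000e+00  0.00000000e+00  1.00000000e+00]]
wrist 65.70646984690485 318.9793421739374 203.09314776580115 [[-1.08038154e-03 -9.54500648e-01 -2.98206884e-01  7.60984065e+01]
 [ 9.99999096e-01 -7.92496507e-04 -1.08629997e-03 -1.42986166e+00]
 [ 8.00546116e-04 -2.98207788e-01  9.54500641e-01 -1.32326796e+02]
 [ 0.00000000e+00  0.00000000e+00  0.00000000e+00  1.00000000e+00]]
```

View pics/scene0.png

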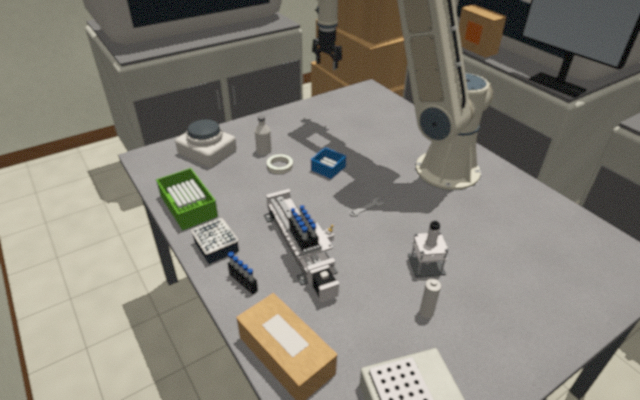

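View pics/top0.png

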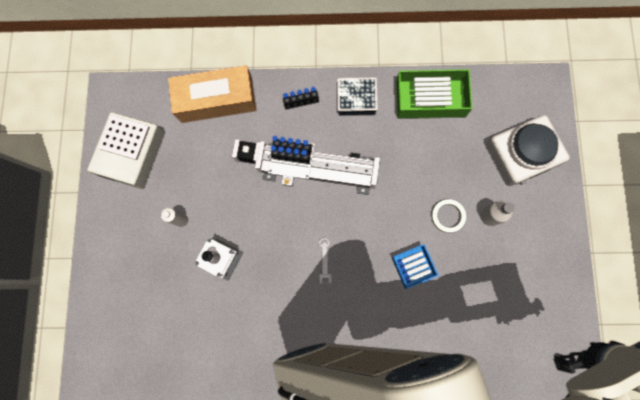

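View pics/wrist0.png

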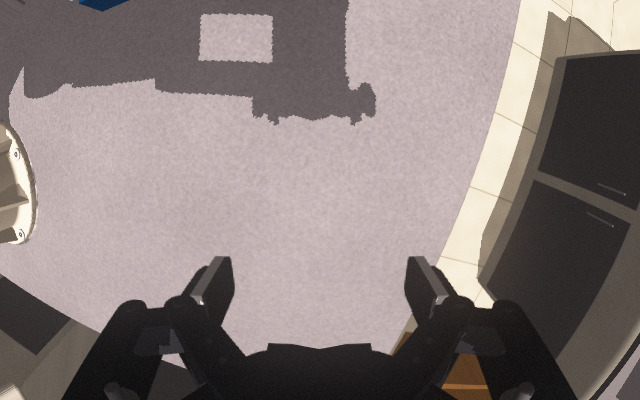

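The top view shows the stand with the gun at about (213,257), the axis with its carriage at (290,155), and the nipple's block at (287,181). The spanner is at (324,260), the cartridge at (169,214), and the arm is out of the way on the right. Next I'll localise these from the depth data.

```bash
cat > h.py <<'E'
import numpy as np,cv2
from scipy.spatial.transform import Rotation as R
def load(n): return dict(np.load(n+".npz"))
def foc(d): return 200/np.tan(np.radians(float(d["vertical_fov"]))/2)
def cloud(d):
    f=foc(d);z=d["depth"].astype(float);v,u=np.mgrid[:400,:640]
    P=np.stack([(u-d["cx"])/f*z,(v-d["cy"])/f*z,z],-1)
    T=np.linalg.inv(d["camera_from_world"]); W=P@T[:3,:3].T+T[:3,3]; W[z==0]=np.nan; return W
def cloud_w(d,s):
    f=foc(d);z=d["depth"].astype(float);v,u=np.mgrid[:400,:640]
    a=(u-d["cx"]);b=(v-d["cy"]);rr=np.hypot(a,b)+1e-9;th=rr/f
    t=np.tan(th); P=np.stack([a/rr*t*z,b/rr*t*z,z],-1)
    H=d["hand_eye"]; W=P@H[:3,:3].T+H[:3,3]
    W=W@R.from_euler("xyz",s["tcp_rot"]).as_matrix().T+s["eef_pos"]; W[z==0]=np.nan; return W
def proj(d,p):
    c=d["camera_from_world"]@np.append(p,1);f=foc(d);return f*c[0]/c[2]+d["cx"],f*c[1]/c[2]+d["cy"]
E
python3 - <<'E'
from h import *
np.set_printoptions(precision=0,suppress=True)
d=load("top0");W=cloud(d)
print(foc(d))
for n,(u,v) in dict(guncap=(209,256),table=(300,220),carr=(287,181),cart=(169,214),axR=(375,170),motor=(246,150)).items():
    print(n,np.nanmedian(W[v-1:v+2,u-1:u+2].reshape(-1,3),0))
big=cv2.resize(d["frame"][90:300,130:400],None,fx=2.9,fy=2.9,interpolation=cv2.INTER_CUBIC)
cv2.imwrite("pics/topz.png",big[:,:,::-1])
z=W[:,:,2]
m=(z>100)&(W[:,:,1]>150)&(W[:,:,1]<450)&(W[:,:,0]>250)&(W[:,:,0]<500)
print(np.nanmedian(W[m],0),m.sum(),W[m].min(0),W[m].max(0))
m=(z>180)&(W[:,:,1]>150)&(W[:,:,1]<450)&(W[:,:,0]>250)&(W[:,:,0]<500)
print(W[m].mean(0),m.sum())
m=(abs(z-96)<8)&(W[:,:,1]>150)&(W[:,:,1]<450)&(W[:,:,0]>250)&(W[:,:,0]<500)
print(W[m].mean(0),m.sum(),cv2.minAreaRect(W[m][:,:2].astype(np.float32)))
E
```

```text
454.1109918622814
guncap [415. 315. 176.]
table [535.  83.  -1.]
carr [638. 113. 102.]
cart [540. 450. 123.]
axR [ 674. -149.   76.]
motor [739. 240.  84.]
[414. 317. 159.] 219 [363. 275. 100.] [466. 378. 188.]
[416. 324. 183.] 14
[415. 321.  96.] 669 ((416.2174377441406, 324.7765197753906), (85.74274444580078, 84.3767318725586), 62.87779998779297)
```

View pics/topz.png

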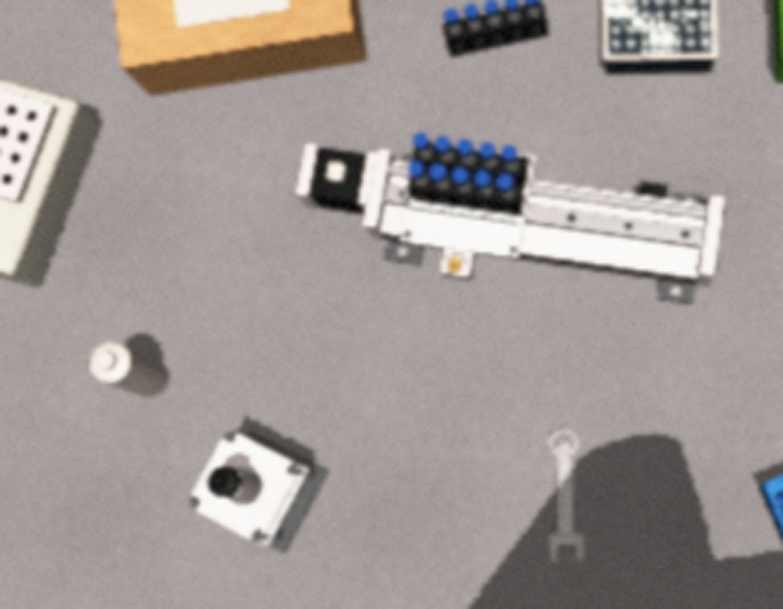

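servo_tool([
  [[1.0, 4.0, 1.0], -0.05, 8.54],
  [[1.0, 4.0, 1.0], -0.1, 8.54],
  [[1.0, 4.0, 1.0], -0.1, 8.54],
  [[1.0, 4.0, 1.0], -0.1, 8.54],
  [[1.0, 4.0, 1.0], -0.1, 8.54],
])

```text
clock: 0.57
eef_pos: [223.4, -401.8, 291.4]
tcp_rot: [-3.141, 0.0, -0.173]
contact_force: [0.7, -0.7, 0.1]
opening: 0.996
```

servo_tool([
  [[1.0, 4.0, 0], 0, 8.54],
  [[1.0, 4.0, 0], 0, 8.54],
  [[1.0, 4.0, 0], 0, 8.54],
  [[1.0, 4.0, 0], 0, 8.54],
  [[1.0, 4.0, 0], 0, 8.54],
])

```text
clock: 0.98
eef_pos: [273.2, -201.9, 291.4]
tcp_rot: [3.142, -0.0, -0.168]
contact_force: [1.0, -0.1, 1.0]
opening: 1.001
```

servo_tool([
  [[1.0, 4.0, 0], 0, 8.54],
  [[1.0, 4.0, 0], 0, 8.54],
  [[1.0, 4.0, 0], 0, 8.54],
  [[1.0, 4.0, 0], 0, 8.54],
  [[1.0, 4.0, 0], 0, 8.54],
])

```text
clock: 1.4
eef_pos: [323.2, -2.2, 291.7]
tcp_rot: [-3.141, -0.001, -0.168]
contact_force: [1.3, -0.6, 0.4]
opening: 1.002
```

servo_tool([
  [[1.0, 4.0, 0], 0, 8.54],
  [[1.0, 4.0, 0], 0, 8.54],
  [[1.0, 4.0, 0], 0, 8.54],
  [[1.0, 4.0, 0], 0, 8.54],
  [[1.0, 3.0, 0], 0, 8.54],
])

```text
clock: 1.82
eef_pos: [373.2, 189.0, 291.4]
tcp_rot: [-3.141, -0.0, -0.166]
contact_force: [0.2, -0.9, 1.1]
opening: 1.002
```

```bash
cat > w.py <<'E'
import sys
from rig import r, eyes
from h import *
n=sys.argv[1]
s=r.sense(); d=eyes.grab_frame("wrist")
np.savez(n+".npz",**d,**{"eef_pos":s["eef_pos"],"tcp_rot":s["tcp_rot"]})
cv2.imwrite(f"pics/{n}.png",d["frame"][:,:,::-1])
print(s["clock"],s["eef_pos"],s["tcp_rot"],s["qpos"],s["contact_force"],s["opening"])
E
python3 w.py w1
```

```text
1.8167 [373.2301003  188.98850371 291.38890215] [-3.14084430e+00 -1.74673829e-04 -1.65689073e-01] [ 4.64738866e-01 -3.27867116e-02  1.98594659e+00  5.40695312e-04
  1.18785059e+00  2.20102231e+00] [ 0.21480983 -0.86048706  1.134979  ] 1.0017101979509637
```

View pics/w1.png

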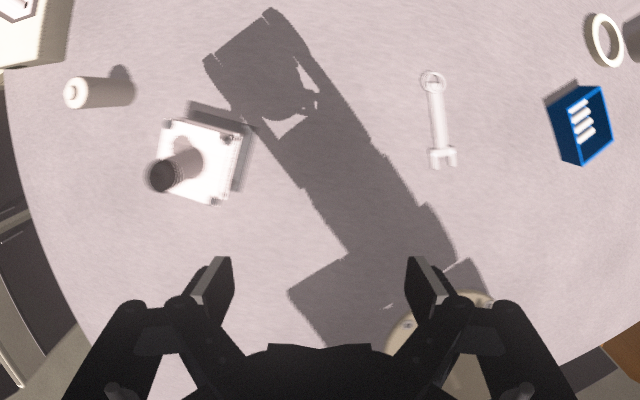

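The wrist view shows the gun's cap at about (163,176), the stand plate at (205,160) and the spanner at (437,120). Next I'll measure the stand and gun in this view.

```bash
python3 - <<'E'
from h import *
np.set_printoptions(precision=1,suppress=True)
d=load("w1");W=cloud_w(d,d);z=W[:,:,2]
v,u=np.mgrid[:400,:640]
roi=(u>120)&(u<260)&(v>90)&(v<230)
print("table",np.nanmedian(z[20:60,300:400]))
for lo,hi in((90,102),(104,140),(140,160),(160,175),(175,195)):
    m=roi&(z>lo)&(z<hi); 
    if m.sum()>3: print(lo,hi,m.sum(),np.median(W[m],0),W[m].min(0),W[m].max(0))
m=roi&(z>88)&(z<104)
rc=cv2.minAreaRect(W[m][:,:2].astype(np.float32)); print(rc)
# axis of gun: fit cylinder r=16 to points 110<z<178
from scipy.optimize import least_squares
m=roi&(z>108)&(z<176);P=W[m]
f=lambda p: np.hypot(P[:,0]-p[0],P[:,1]-p[1])-16
s=least_squares(f,[415,322],loss="soft_l1");print(s.x,np.abs(s.fun).mean(),len(P))
m=roi&(z>179);print(np.median(z[m]) if m.sum() else 0)
E
```

```text
table 0.6289897676826968
90 102 3534 [426.4 312.9  96.8] [361.7 269.7  90.2] [473.9 366.8 102. ]
104 140 394 [420.8 312.9 123.2] [403.3 310.1 104. ] [434.1 326.7 139.9]
140 160 283 [421.3 312.9 150.2] [403.1 309.7 140.1] [433.7 326.4 159.9]
160 175 494 [420.4 316.9 172.3] [402.6 310.5 160. ] [433.4 340.3 175. ]
175 195 439 [418.5 323.7 176. ] [403.9 312.3 175. ] [431.2 340.  185.9]
((417.7591552734375, 326.28857421875), (85.3865966796875, 85.26840209960938), 63.16094970703125)
[417.7 327.2] 1.8000349838524137 1350
183.16603559506254
```

servo_tool([
  [[1.1, 3.4, 0], 0, 8.54],
  [[1.1, 3.4, -1.0], 0, 8.54],
  [[1.1, 3.4, -1.0], 0, 8.54],
  [[1.1, 3.5, -1.0], 0, 8.54],
  [[0, 0, 0], 0, 8.54],
])

```text
clock: 2.28
eef_pos: [418.4, 327.4, 259.1]
tcp_rot: [-3.141, 0.001, -0.165]
contact_force: [-0.7, 0.7, -0.8]
opening: 1.0
```

```bash
python3 w.py w2;  python3 - <<'E'
from h import *
np.set_printoptions(precision=1,suppress=True)
d=load("w2");W=cloud_w(d,d);z=W[:,:,2]
roi=(abs(W[:,:,0]-417)<70)&(abs(W[:,:,1]-326)<70)
for lo,hi in((88,103),(104,140),(140,160),(160,175),(178,190)):
    m=roi&(z>lo)&(z<hi); 
    if m.sum()>3: print(lo,hi,m.sum(),np.median(W[m],0),W[m].min(0),W[m].max(0))
m=roi&(z>88)&(z<103)
print(cv2.minAreaRect(W[m][:,:2].astype(np.float32)))
from scipy.optimize import least_squares
m=roi&(z>108)&(z<174);P=W[m]
f=lambda p: np.hypot(P[:,0]-p[0],P[:,1]-p[1])-16
s=least_squares(f,[415,322],loss="soft_l1");print(s.x,np.abs(s.fun).mean(),len(P))
E
```

```text
2.2833 [418.42371335 327.36415969 259.14959463] [-3.14090463e+00  1.09578896e-03 -1.65390312e-01] [6.60283499e-01 1.90379985e-01 1.81454649e+00 1.40183253e-03
 1.13690386e+00 2.39588103e+00] [-0.73906367  0.68037304 -0.77030109] 0.9996948830054003
88 103 5042 [429.1 323.3  96.9] [361.3 269.7  88.1] [473.9 382.7 102.9]
104 140 278 [432.  324.5 124. ] [421. 311. 104.] [434.4 341.8 139.7]
140 160 206 [432.  324.8 150.9] [421.6 311.4 140.2] [434.2 341.9 159.9]
160 175 701 [425.1 325.7 173.8] [403.3 310.5 160. ] [433.8 342.1 175. ]
178 190 213 [419.1 326.4 183.3] [412.1 320.3 178.2] [424.1 332.  185.5]
((417.5483703613281, 326.4643859863281), (84.87258911132812, 85.27371215820312), 62.64110565185547)
[417.1 326.6] 0.6734911669191074 845
```

View pics/w2.png

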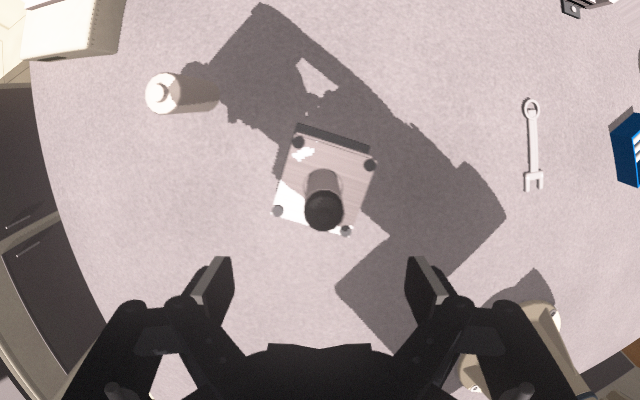

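servo_tool([
  [[-0.1, -0.1, -3.2], 0, 8.54],
  [[0, 0, -3.2], 0, 8.54],
  [[0, 0, -3.2], 0, 8.54],
  [[0, 0, -3.1], 0, 8.54],
  [[0, 0, 0], 0, 8.54],
])

```text
clock: 2.75
eef_pos: [413.3, 318.6, 129.7]
tcp_rot: [3.135, 0.006, -0.168]
contact_force: [-1.6, -1.4, -0.6]
opening: 1.003
```

servo_tool([
  [[0, 0, 0], 0, 2.5],
  [[0, 0, 0], 0, 2.5],
  [[0, 0, 0], 0, 2.5],
  [[0, 0, 0], 0, 2.5],
  [[0, 0, 0], 0, 2.5],
], squeeze=60)

```text
clock: 3.17
eef_pos: [417.6, 322.7, 136.3]
tcp_rot: [-3.139, -0.002, -0.167]
contact_force: [-1.1, -1.7, 8.7]
opening: 0.36
```

```bash
python3 w.py w3;python3 -c "
from rig import r
s=r.sense();print(s)"
```

```text
3.1667 [417.55877411 322.73993658 136.30484283] [-3.13866680e+00 -2.41833299e-03 -1.67422810e-01] [6.55030183e-01 3.33139248e-01 1.93672793e+00 2.86551518e-04
 8.67935888e-01 2.39306097e+00] [-1.10451301 -1.73748724  8.68938204] 0.3600479183764962
{'clock': 3.2167, 'qpos': array([6.55139325e-01, 3.33223643e-01, 1.93668803e+00, 1.08668886e-04,
       8.68197249e-01, 2.39307135e+00]), 'qvel': array([ 4.21257455e-04, -6.21677352e-04, -2.78266885e-03,  3.29420450e-05,
        2.28132176e-03, -3.37775244e-03]), 'joint_efforts': array([-2.71966606e-01, -4.78271449e+01, -2.45433980e+01, -4.07596584e-02,
       -1.73428981e-01, -5.74656908e-03]), 'eef_pos': array([417.4936465 , 322.70576765, 136.27362791]), 'tcp_rot': array([-3.13898353e+00, -2.30992994e-03, -1.67208790e-01]), 'contact_force': array([-1.00650561,  0.65491236,  6.70369127]), 'wrist_torque': array([-0.02526385,  0.10068063,  0.02946781]), 'opening': 0.358106219224909}
```

View pics/w3.png

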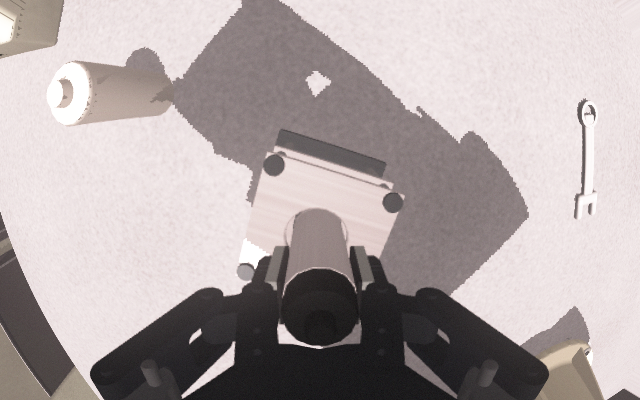

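servo_tool([
  [[0, 0, 1.4], 0, 2.5],
  [[0, 0, 1.4], 0, 2.5],
  [[0, 0, 1.4], 0, 2.5],
  [[0, 0, 1.4], 0, 2.5],
  [[0, 0, 1.4], 0, 2.5],
])

```text
clock: 3.63
eef_pos: [416.2, 321.6, 205.4]
tcp_rot: [3.142, -0.0, -0.167]
contact_force: [-0.2, 0.1, -3.1]
opening: 0.362
```

servo_tool([
  [[0, 0, 0], 0, 2.5],
  [[0, 0, 0], 0, 2.5],
  [[0, 0, 0], 0, 2.5],
])

```text
clock: 3.88
eef_pos: [416.0, 321.5, 203.8]
tcp_rot: [3.141, 0.0, -0.167]
contact_force: [-0.4, -0.1, -3.9]
opening: 0.362
```

```bash
python3 w.py w4;python3 - <<'E'
from rig import eyes
import cv2,numpy as np
d=eyes.grab_frame("scene");np.savez("s4.npz",**d)
cv2.imwrite("pics/s4.png",cv2.resize(d["frame"][190:320,360:500],None,fx=4.5,fy=4.5,interpolation=cv2.INTER_CUBIC)[:,:,::-1])
E
```

```text
3.8833 [416.00484643 321.51256159 203.80565601] [ 3.14109712e+00  4.77199726e-04 -1.67184773e-01] [6.55109466e-01 2.42687268e-01 1.88249114e+00 1.46019606e-05
 1.01710207e+00 2.39308277e+00] [-0.37943238 -0.09337086 -3.94710589] 0.36183924607044793
```

View pics/w4.png

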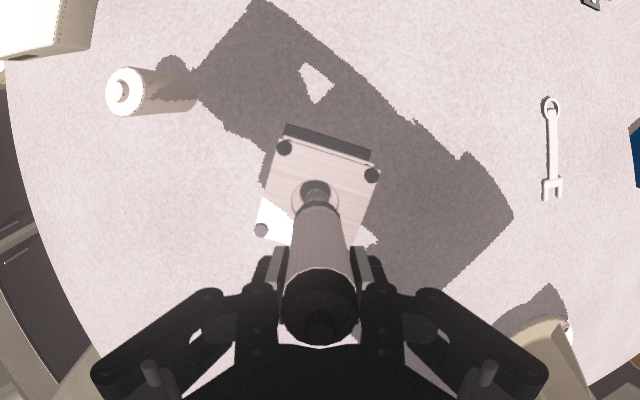

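View pics/s4.png

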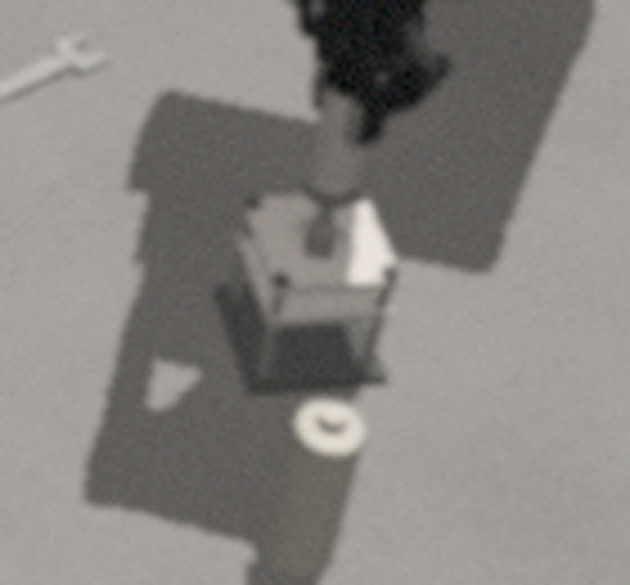

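servo_tool([
  [[-1.0, 0.17, 0], 0, 2.5],
  [[-1.0, 0.17, -0.08], 0, 2.5],
  [[-1.0, 0.17, -0.16], 0, 2.5],
  [[0, 0, 0], 0, 2.5],
], squeeze=40)

```text
clock: 4.32
eef_pos: [384.9, 327.2, 201.7]
tcp_rot: [-3.141, -0.0, -0.166]
contact_force: [3.8, 0.0, -4.2]
opening: 0.36
```

```bash
python3 w.py w5
```

```text
4.3167 [384.85427424 327.21850294 201.68497247] [-3.14144400e+00 -1.79708274e-04 -1.66139864e-01] [ 7.01690939e-01  2.13474085e-01  1.92687586e+00 -4.86955195e-05
  1.00101312e+00  2.43865338e+00] [ 3.75261779e+00  3.46471194e-04 -4.24235159e+00] 0.3601654088240837
```

View pics/w5.png

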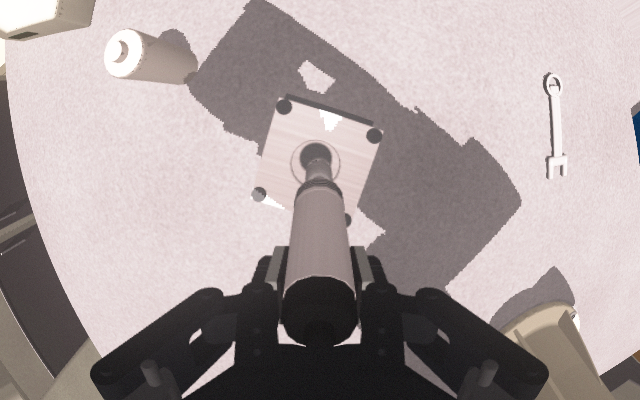

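The gun is pivoting in the pads with its coupler held in the plate's hole at (316,155), at about 4 N sideways. I'll continue the arc.

servo_tool([
  [[-1.0, 0.17, -0.25], 0, 2.5],
  [[-1.0, 0.17, -0.35], 0, 2.5],
  [[-0.9, 0.15, -0.4], 0, 2.5],
  [[0, 0, 0], 0, 2.5],
])

```text
clock: 4.7
eef_pos: [355.9, 331.7, 191.3]
tcp_rot: [3.141, 0.001, -0.166]
contact_force: [3.4, 0.1, -1.4]
opening: 0.357
```

```bash
cat > ax.py <<'E'
import sys
from h import *
from scipy.optimize import least_squares
np.set_printoptions(precision=3,suppress=True)
def axis(n):
    d=load(n);f=foc(d);W=cloud_w(d,d)
    Rt=R.from_euler("xyz",d["tcp_rot"]).as_matrix();T=(W-d["eef_pos"])@Rt  # tool frame
    v,u=np.mgrid[:400,:640]
    return T,u,v
n=sys.argv[1]
T,u,v=axis(n)
# barrel: fit cylinder r=16 in tool frame to points ahead of the fingertips
t0=float(sys.argv[2]) if len(sys.argv)>2 else 0.35
m=(abs(T[...,1])<17)&(T[...,2]>12)&(T[...,2]<52)&(T[...,0]>-10)&(T[...,0]<60)
P=T[m]
def res(p):
    a=np.array([np.tan(p[2]),np.tan(p[3]),1]);a/=np.linalg.norm(a)
    q=P-np.array([p[0],p[1],-8]); return np.linalg.norm(np.cross(q,a),axis=1)-16
s=least_squares(res,[0,0,t0,0],loss="soft_l1")
print("n",len(P),"x,y at grasp(z=-8)",s.x[:2],"tilt deg",np.degrees(s.x[2:]),"res",np.abs(s.fun).mean())
E
python3 w.py w6; python3 ax.py w5; python3 ax.py w6
```

```text
4.7 [355.88807308 331.6716889  191.33858921] [ 3.14073204e+00  6.83961179e-04 -1.66316748e-01] [7.47097966e-01 1.99014523e-01 1.97301864e+00 1.88356030e-05
 9.70658676e-01 2.48420010e+00] [ 3.39043463  0.13009198 -1.39797091] 0.3571468138106047
n 1781 x,y at grasp(z=-8) [ 1.111 -1.462] tilt deg [11.01  -0.092] res 0.2916115257065141
n 2713 x,y at grasp(z=-8) [ 3.298 -1.382] tilt deg [26.014 -0.197] res 0.33839623162553617
```

View pics/w6.png

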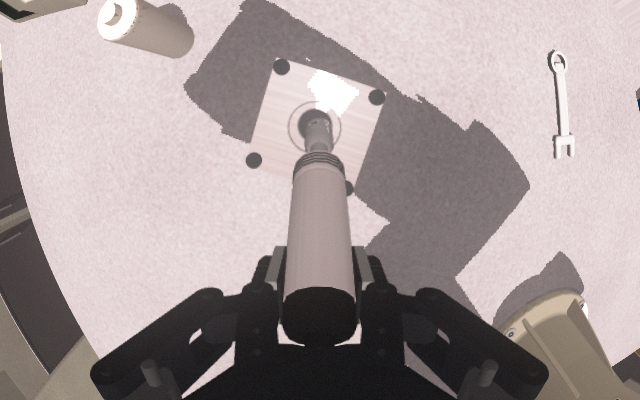

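servo_tool([
  [[0, 0, 0], 0, 2.5],
  [[0, 0, 1.5], 0, 2.5],
  [[0, 0, 2.5], 0, 2.5],
  [[0, 0, 3.0], 0, 2.5],
  [[0, 0, 3.0], 0, 2.5],
], squeeze=80)

```text
clock: 5.17
eef_pos: [356.2, 330.9, 292.2]
tcp_rot: [3.139, 0.003, -0.168]
contact_force: [1.0, 0.9, -3.2]
opening: 0.362
```

servo_tool([
  [[1.5, -1.0, 0.5], 0, 2.5],
  [[3.0, -2.0, 0], 0, 2.5],
  [[3.0, -2.0, 0], 0, 2.5],
  [[3.0, -2.0, 0], 0, 2.5],
  [[3.0, -2.0, 0], 0, 2.5],
])

```text
clock: 5.58
eef_pos: [492.7, 240.5, 296.6]
tcp_rot: [3.141, 0.003, -0.167]
contact_force: [0.3, 0.3, -3.0]
opening: 0.358
```

servo_tool([
  [[3.0, -2.0, 0], 0, 2.5],
  [[2.5, -1.7, 0], 0, 2.5],
  [[1.0, -0.7, 0], 0, 2.5],
  [[0, 0, 0], 0, 2.5],
])

```text
clock: 5.92
eef_pos: [558.7, 195.9, 296.0]
tcp_rot: [3.141, 0.002, -0.17]
contact_force: [0.3, 0.3, -3.3]
opening: 0.358
```

```bash
python3 w.py w7; python3 ax.py w7
```

```text
5.9167 [558.69347617 195.87010139 295.95435586] [ 3.14053603e+00  2.12470643e-03 -1.70174970e-01] [3.34605576e-01 2.56799232e-01 1.64466457e+00 1.08489097e-04
 1.24249957e+00 2.07554065e+00] [ 0.25026218  0.33181904 -3.26386275] 0.358491907091751
n 2647 x,y at grasp(z=-8) [ 3.133 -1.438] tilt deg [25.316 -0.124] res 0.3364093732530533
```

View pics/w7.png

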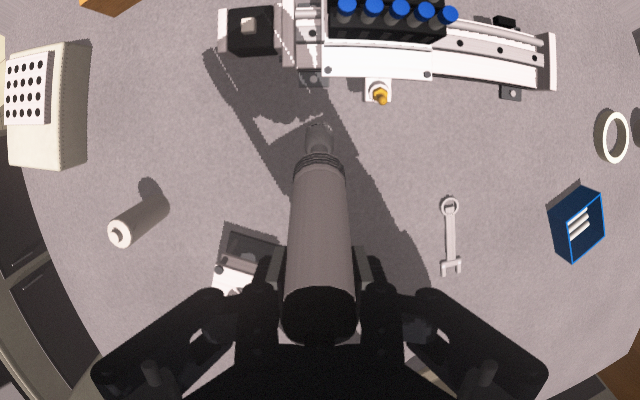

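The wrist view shows the gun held at about 25° in the pads, with the nose at (318,135). The golden nipple is at (380,93) on its block, to the right of the nose.

```bash
python3 - <<'E'
from h import *
np.set_printoptions(precision=1,suppress=True)
d=load("w7");W=cloud_w(d,d);F=d["frame"]
hsv=cv2.cvtColor(F,cv2.COLOR_RGB2HSV)
m=(hsv[...,1]>110)&(hsv[...,0]>12)&(hsv[...,0]<35)
m[:60]=0;m[130:]=0;m[:,:340]=0;m[:,420:]=0
P=W[m];print(m.sum(),np.argwhere(m).min(0),np.argwhere(m).max(0))
P=P[~np.isnan(P[:,0])]
i=np.argsort(-P[:,2]);print(P[i][:12]);print(P[i][-5:])
for lo in range(84,122,4):
    q=P[(P[:,2]>=lo)&(P[:,2]<lo+4)]; print(lo,len(q),q.mean(0) if len(q) else 0, np.ptp(q,axis=0) if len(q) else 0)
# carriage top plate front edge: points z~90
z=W[...,2]
m=(z>84)&(z<96)&(W[...,0]>600)&(W[...,0]<760)&(W[...,1]>0)&(W[...,1]<250)
Q=W[m];print(len(Q))
ys=np.arange(40,170,5);E=[]
for y in ys:
    q=Q[abs(Q[:,1]-y)<2.5]
    if len(q)>10: E.append((y,q[:,0].min(),np.percentile(q[:,0],5)))
print(np.array(E))
c=F[50:140,320:450];cv2.imwrite("pics/w7z.png",cv2.resize(c,None,fx=6,fy=6,interpolation=cv2.INTER_CUBIC)[:,:,::-1])
dd=W[50:140,320:450,2];cv2.imwrite("pics/w7d.png",cv2.resize(np.nan_to_num(np.clip(dd*2,0,255)).astype(np.uint8),None,fx=6,fy=6,interpolation=cv2.INTER_NEAREST))
E
```

```text
185 [ 88 373] [104 386]
[[634.7 120.4 118. ]
 [632.8 121.6 117.6]
 [633.6 119.4 117.5]
 [632.3 117.5 117.4]
 [632.4 118.6 117.4]
 [632.6 119.5 117.1]
 [631.7 120.7 117.1]
 [633.4 118.3 116.9]
 [630.4 118.7 116.8]
 [631.8 121.6 116.8]
 [634.5 118.1 116.6]
 [630.6 119.7 116.6]]
[[642.5 124.6  96. ]
 [639.3 125.   95.8]
 [641.4 124.5  94.5]
 [636.1 125.1  93.3]
 [626.5  94.8   1.3]]
84 0 0 0
88 0 0 0
92 5 [639.9 124.8  95.1] [6.4 0.7 2.6]
96 16 [636.9 122.6  98.8] [14.  13.5  3.3]
100 68 [640.9 118.9 102.2] [11.5 13.1  3.9]
104 26 [641.  118.8 104.9] [8.  6.9 2.6]
108 3 [632.3 118.7 111.3] [9.2 5.5 0.5]
112 50 [633.5 119.9 114.3] [9.3 8.  3.6]
116 16 [632.8 119.6 116.9] [5.3 4.2 1.9]
120 0 0 0
4511
[[ 50.  658.  666.7]
 [ 55.  648.9 650.3]
 [ 60.  649.6 650.9]
 [ 65.  650.  651.6]
 [ 70.  651.2 652.6]
 [ 75.  651.9 653.2]
 [ 80.  652.2 654. ]
 [ 85.  653.8 655.1]
 [ 90.  654.4 656.1]
 [ 95.  654.8 656.8]
 [100.  645.8 652.9]
 [105.  630.4 634.8]
 [110.  630.7 637.1]
 [115.  652.1 654.9]
 [120.  631.  653.2]
 [125.  632.5 636.4]
 [130.  634.4 637.1]
 [135.  635.1 662.1]
 [140.  662.3 663.7]
 [145.  662.8 665. ]
 [150.  664.6 666.3]
 [155.  665.4 667.3]
 [160.  665.9 667.9]
 [165.  666.7 668.6]]
```

View pics/w7z.png

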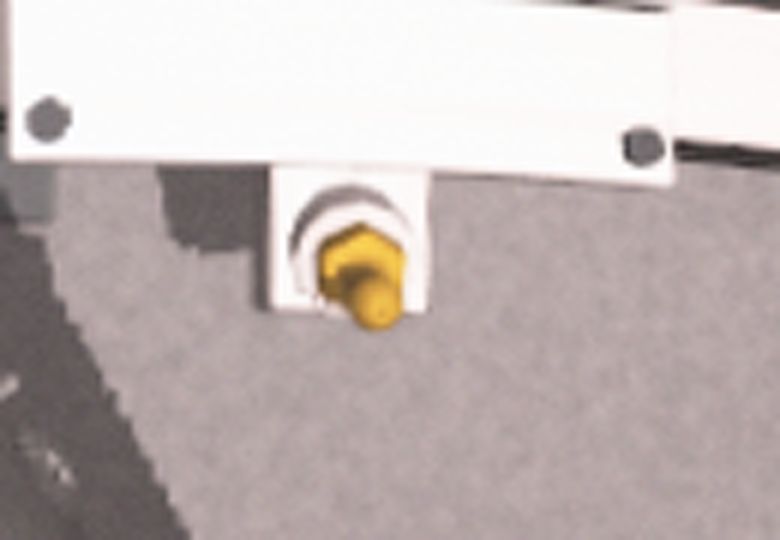

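View pics/w7d.png

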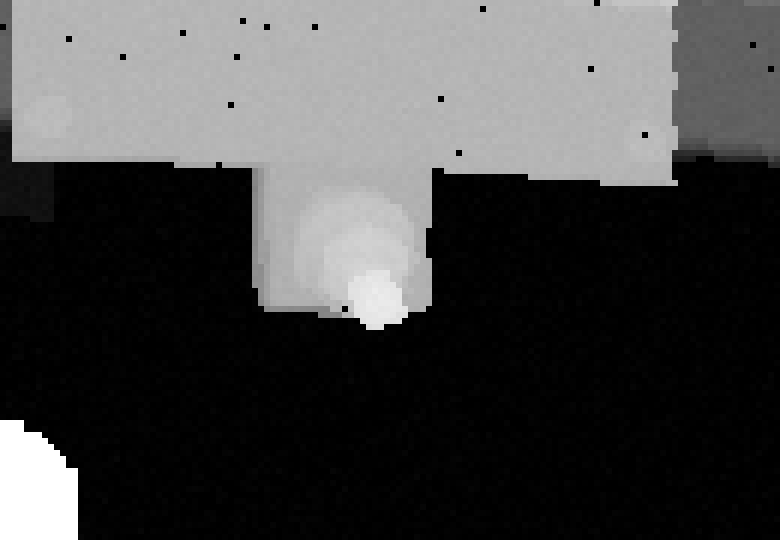

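```bash
cat > nip.py <<'E'
import sys
from h import *
from scipy.optimize import least_squares
def nip(n,guess=(633,119,113),yaw=-0.161,verbose=1):
    d=load(n);W=cloud_w(d,d);hsv=cv2.cvtColor(d["frame"],cv2.COLOR_RGB2HSV)
    m=(hsv[...,1]>90)&(hsv[...,0]>10)&(hsv[...,0]<38)&(np.linalg.norm(W-np.array(guess),axis=-1)<9)&(W[...,2]>109)
    P=W[m]; s=least_squares(lambda p:np.linalg.norm(P-p,axis=1)-5,np.array(guess)-[0,0,3.],loss="soft_l1")
    t=np.radians(25);a=np.array([-np.sin(t)*np.cos(yaw),-np.sin(t)*np.sin(yaw),np.cos(t)])
    print(n,len(P),"ball",s.x,"tip",s.x+5*a,np.abs(s.fun).mean()); return s.x+5*a,a
if __name__=="__main__":
    np.set_printoptions(precision=1,suppress=True)
    nip(sys.argv[1])
E
python3 nip.py w7
python3 - <<'E'
from h import *
np.set_printoptions(precision=1,suppress=True)
d=load("w7");W=cloud_w(d,d);Rt=R.from_euler("xyz",d["tcp_rot"]).as_matrix();T=(W-d["eef_pos"])@Rt
a=np.array([np.sin(np.radians(25.3)),0,np.cos(np.radians(25.3))]);o=np.array([3.1,-1.4,-8])
q=T-o;s=q@a;rad=np.linalg.norm(q-s[...,None]*a,axis=-1);side=q[...,1]
m=(rad<19)&(s>20)&(s<150)
for lo in range(20,150,4):
    k=m&(s>=lo)&(s<lo+4)
    if k.sum(): print(lo,k.sum(),"rad",np.median(rad[k]),"perp center x",np.median((q-s[...,None]*a)[k]@np.array([a[2],0,-a[0]])),"y",side[k].min(),side[k].max())
E
```

```text
w7 69 ball [632.9 119.1 111.6] tip [630.8 119.4 116.1] 0.4959803246020225
20 367 rad 16.089135275125198 perp center x 14.371186459072916 y -15.633239964322753 15.915916923527059
24 311 rad 16.05828126107046 perp center x 14.271822835651792 y -16.0065564295879 15.186825607158099
28 320 rad 16.093187198558716 perp center x 14.242642041718305 y -15.72411509495423 15.660136786120841
32 305 rad 16.007708127304827 perp center x 14.32990105049646 y -15.926937403163135 15.94656294403864
36 276 rad 15.99658831686865 perp center x 14.284253459851207 y -15.668409319220997 15.675063311146713
40 269 rad 15.985199812209435 perp center x 14.398691017540296 y -15.994223011010698 16.015933106173108
44 253 rad 16.032047700978527 perp center x 14.286075555246184 y -16.13571260850353 15.013097861490076
48 226 rad 16.01094180278301 perp center x 14.11379139361324 y -15.40430170160168 15.577523003574187
52 230 rad 16.066899465561768 perp center x 14.435669332052171 y -15.75166345603485 14.749238307995741
56 148 rad 15.593287468822908 perp center x 13.951027613908474 y -13.951662342871883 15.44664171498195
[... 921 characters left out ...]
rad 10.232753336145771 perp center x 8.786652662233585 y -10.095882383724579 9.9532010468423
108 72 rad 10.350741298107051 perp center x 8.807162432658176 y -10.113428199643819 10.13069837838346
112 75 rad 10.282187554539307 perp center x 9.123256034889344 y -10.225297551822175 10.308485810673861
116 74 rad 10.386956383242328 perp center x 9.21707691835348 y -10.378057285061832 9.57918862221468
120 44 rad 10.214150968863937 perp center x 8.530639034789933 y -10.602962254043248 9.737215087104358
124 82 rad 10.043630745213271 perp center x 8.61511318473736 y -10.761420998274692 9.804602942416413
128 20 rad 10.063966828651987 perp center x 8.628040189042606 y -10.81436710552248 9.95647767531168
```

servo_tool([
  [[0.1, -1.5, -0.5], 0.005, 2.5],
  [[0.1, -2.0, -1.5], 0, 2.5],
  [[0.2, -2.0, -1.5], 0, 2.5],
  [[0, -1.2, -1.4], 0, 2.5],
  [[0, 0, 0], 0, 2.5],
])

```text
clock: 6.38
eef_pos: [558.1, 129.5, 244.9]
tcp_rot: [3.139, 0.006, -0.163]
contact_force: [-0.8, -0.2, -3.9]
opening: 0.353
```

```bash
python3 w.py w8; python3 ax.py w8; python3 nip.py w8; python3 - <<'E'
from h import *
F=load("w8")["frame"];cv2.imwrite("pics/w8z.png",cv2.resize(F[40:220,230:410],None,fx=3.3,fy=3.3,interpolation=cv2.INTER_CUBIC)[:,:,::-1])
E
```

```text
6.3833 [558.14864862 129.45829352 244.93513522] [ 3.1390544   0.00632053 -0.16286819] [2.25269694e-01 2.73547657e-01 1.73933369e+00 4.70202971e-05
 1.13552232e+00 1.95890622e+00] [-0.75782659 -0.22173127 -3.85807498] 0.35278553203310875
n 2655 x,y at grasp(z=-8) [ 3.193 -1.402] tilt deg [25.242 -0.131] res 0.3362698044602702
w8 92 ball [632.7 118.9 111.6] tip [630.7 119.2 116.1] 0.47720968470341796
```

View pics/w8z.png

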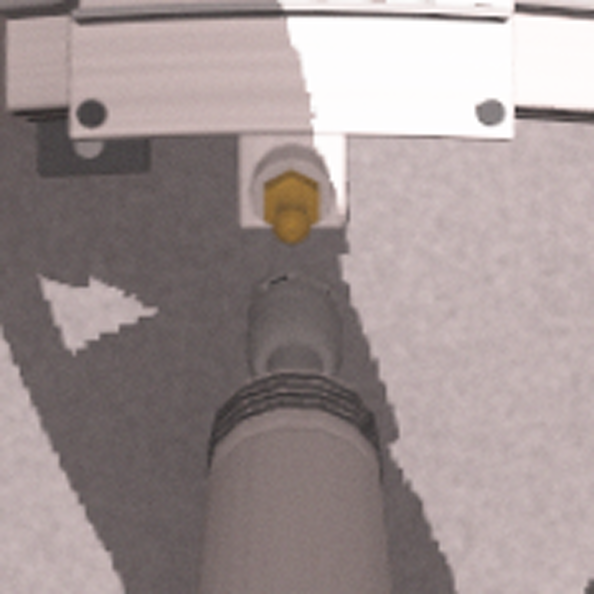

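```bash
cat > m.py <<'E'
import sys
from nip import *
np.set_printoptions(precision=2,suppress=True)
n=sys.argv[1];S=float(sys.argv[2]) if len(sys.argv)>2 else 128.5
tip,a=nip(n)
d=load(n);W=cloud_w(d,d);Rt=R.from_euler("xyz",d["tcp_rot"]).as_matrix();T=(W-d["eef_pos"])@Rt
th=np.radians(25.25);g=np.array([np.sin(th),-.002,np.cos(th)]);o=np.array([3.15,-1.4,-8])
q=T-o;s=q@g;rad=np.linalg.norm(q-s[...,None]*g,axis=-1)
m=(rad<13)&(s>S-24)&(s<S-1);P=T[m]
ex=np.array([g[2],0,-g[0]])
f=lambda p:np.hypot((P-o)@ex-p[0],(P-o)[:,1]-p[1])-10.5
r_=least_squares(f,[0,0],loss="soft_l1");print("coupler offset from barrel axis (perp x, y tool)",r_.x,m.sum(),np.abs(r_.fun).mean(),"max s",np.sort(s[(rad<12)&(s<S+12)&(s>S-20)])[-8:])
for nm,off in(("axis",0*ex),("coupler fit",ex*r_.x[0]+np.array([0,1,0])*r_.x[1])):
    mw=d["eef_pos"]+Rt@(o+S*g+off); e=mw-tip
    gx=Rt@g
    print(nm,"mouth",mw,"gap along a",e@a,"lateral",e-(e@a)*a,"angle",np.degrees(np.arccos(-gx@a)))
E
python3 m.py w8; python3 m.py w7
```

```text
w8 92 ball [632.75 118.86 111.57] tip [630.66 119.19 116.1 ] 0.47720968470341796
coupler offset from barrel axis (perp x, y tool) [-0.27 -0.27] 426 0.3299058751106321 max s [128.61 128.61 128.64 128.65 128.67 128.76 129.24 129.52]
axis mouth [614.89 121.53 136.34] gap along a 25.084807759173685 lateral [-5.31  0.64 -2.49] angle 0.05756695299573581
coupler fit mouth [614.7  121.84 136.23] gap along a 25.08450610142769 lateral [-5.5   0.94 -2.6 ] angle 0.05756695299573581
w7 69 ball [632.92 119.05 111.58] tip [630.84 119.39 116.11] 0.4959803246020225
coupler offset from barrel axis (perp x, y tool) [-0.25 -0.25] 430 0.32138645104784924 max s [128.71 128.87 128.91 129.   129.03 129.14 129.2  130.03]
axis mouth [615.85 187.61 187.61] gap along a 75.667302681436 lateral [16.58 63.1   2.92] angle 0.17291003773838273
coupler fit mouth [615.67 187.9  187.5 ] gap along a 75.66552564265409 lateral [16.4  63.38  2.81] angle 0.17291003773838273
```

servo_tool([
  [[0.55, -0.08, 0.25], 0, 2.5],
  [[0.21, -0.03, -0.45], 0, 2.5],
  [[0.42, -0.07, -0.91], 0, 2.5],
  [[0, 0, 0], 0, 2.5],
  [[0, 0, 0], 0, 2.5],
])

```text
clock: 6.85
eef_pos: [573.0, 129.4, 236.2]
tcp_rot: [3.141, 0.001, -0.162]
contact_force: [0.6, 0.5, -3.2]
opening: 0.353
```

```bash
python3 w.py w9; python3 ax.py w9; python3 m.py w9; python3 - <<'E'
from h import *
F=load("w9")["frame"];cv2.imwrite("pics/w9z.png",cv2.resize(F[40:220,230:410],None,fx=3.3,fy=3.3,interpolation=cv2.INTER_CUBIC)[:,:,::-1])
E
```

```text
6.85 [572.97457636 129.39945842 236.19735966] [ 3.14124139e+00  1.27654338e-03 -1.61875366e-01] [2.19474180e-01 3.01604947e-01 1.72128938e+00 1.65604333e-04
 1.12001391e+00 1.95207340e+00] [ 0.64483491  0.46648087 -3.15868082] 0.3531163245952737
n 2663 x,y at grasp(z=-8) [ 3.197 -1.415] tilt deg [25.259 -0.104] res 0.34384473460940396
w9 0 ball [633. 119. 110.] tip [630.91 119.34 114.53] nan
coupler offset from barrel axis (perp x, y tool) [-0.23 -0.25] 414 0.31228882824852844 max s [128.49 128.5  128.55 128.58 128.65 128.74 128.85 128.9 ]
axis mouth [630.31 121.68 127.9 ] gap along a 12.528712962313785 lateral [4.62 1.49 2.01] angle 0.1542701191839356
coupler fit mouth [630.14 121.96 127.8 ] gap along a 12.527831837655876 lateral [4.45 1.77 1.92] angle 0.1542701191839356nip.py:9: RuntimeWarning: Mean of empty slice.
  print(n,len(P),"ball",s.x,"tip",s.x+5*a,np.abs(s.fun).mean()); return s.x+5*a,a
  ret = ret.dtype.type(ret / rcount)
```

View pics/w9z.png

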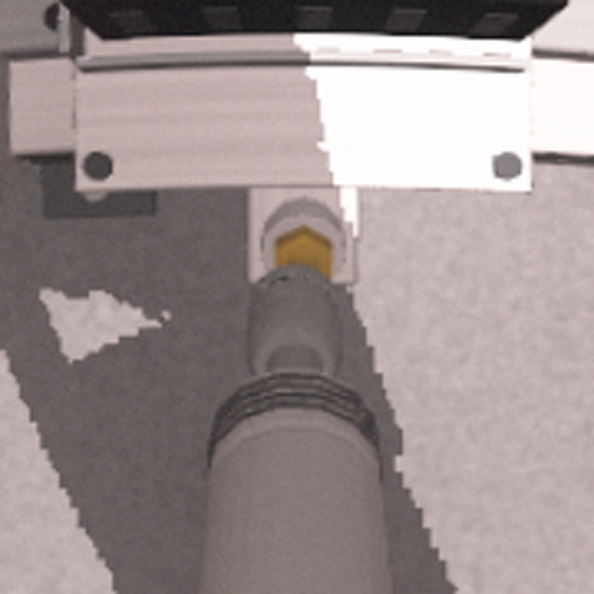

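servo_tool([
  [[-0.2, -0.1, -0.1], 0, 2.5],
  [[-0.2, -0.1, -0.08], 0, 2.5],
  [[0, 0, 0], 0, 2.5],
  [[0, 0, 0], 0, 2.5],
  [[0, 0, 0], 0, 2.5],
])

```text
clock: 7.32
eef_pos: [569.3, 127.0, 235.3]
tcp_rot: [-3.141, -0.0, -0.162]
contact_force: [-0.2, -1.4, -3.3]
opening: 0.355
```

```bash
sed -i 's/^tip,a=nip(n)/tip,a=nip(n)\nif len(sys.argv)>3: tip=np.array([630.75,119.25,116.1])/' m.py; python3 w.py w10;  python3 m.py w10 128.5 1 2>/dev/null; python3 - <<'E'
from h import *
from rig import r
s=r.sense();print(s["eef_pos"],s["tcp_rot"],s["contact_force"],s["qvel"])
F=load("w10")["frame"];cv2.imwrite("pics/w10z.png",cv2.resize(F[40:220,230:410],None,fx=3.3,fy=3.3,interpolation=cv2.INTER_CUBIC)[:,:,::-1])
E
```

```text
7.3167 [569.25837885 126.99958269 235.2877305 ] [-3.14142064e+00 -3.22546832e-04 -1.62313500e-01] [2.16907224e-01 2.95268126e-01 1.73232888e+00 4.50088615e-05
 1.11363233e+00 1.94999716e+00] [-0.18950922 -1.37329881 -3.27546046] 0.3553866831882189
w10 19 ball [632.79 118.63 112.02] tip [630.7  118.97 116.55] 0.301929654327083
coupler offset from barrel axis (perp x, y tool) [-0.19 -0.2 ] 412 0.33848962212400285 max s [128.38 128.5  128.6  128.6  128.92 128.95 129.55 129.69]
axis mouth [626.77 119.28 127.08] gap along a 11.619172336354161 lateral [ 0.86 -0.76  0.45] angle 0.2595656301569603
coupler fit mouth [626.62 119.51 127.  ] gap along a 11.618181020125077 lateral [ 0.72 -0.53  0.37] angle 0.2595656301569603
[569.3083741  127.03258859 235.25274148] [-3.14145041e+00 -3.03054820e-04 -1.62274757e-01] [-0.02723024 -0.82831643 -2.91147748] [ 3.82478617e-04  1.83908724e-03 -2.86426555e-03  7.15571255e-04
  5.32349264e-04 -3.62648071e-05]
```

View pics/w10z.png

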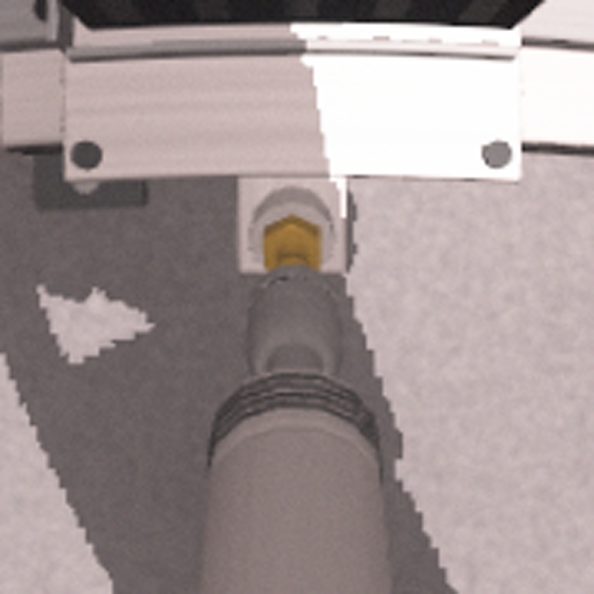

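servo_tool([
  [[0.08, 0.02, -0.29], 0, 2.5],
  [[0.12, -0.02, -0.27], 0, 2.5],
  [[0.12, -0.02, -0.27], 0, 2.5],
  [[0.12, -0.02, -0.27], 0, 2.5],
  [[0, 0, 0], 0, 2.5],
])

```text
clock: 7.78
eef_pos: [573.6, 126.5, 223.2]
tcp_rot: [3.141, 0.001, -0.162]
contact_force: [0.6, -0.2, -3.4]
opening: 0.357
```

servo_tool([
  [[0.13, -0.02, -0.27], 0, 2.5],
  [[0.12, -0.02, -0.27], 0, 2.5],
  [[0, 0, 0], 0, 2.5],
  [[0, 0, 0], 0, 2.5],
])

```text
clock: 8.12
eef_pos: [576.1, 126.3, 218.7]
tcp_rot: [-3.141, 0.0, -0.162]
contact_force: [-0.4, 0.9, -1.4]
opening: 0.357
```

```bash
python3 w.py w11;  python3 m.py w11 128.5 1 2>/dev/null; python3 ax.py w11; python3 - <<'E'
from h import *
F=load("w11")["frame"];cv2.imwrite("pics/w11z.png",cv2.resize(F[40:220,230:410],None,fx=3.3,fy=3.3,interpolation=cv2.INTER_CUBIC)[:,:,::-1])
E
```

```text
8.1167 [576.10628845 126.29652225 218.65030546] [-3.14146635e+00  2.84198413e-04 -1.62285088e-01] [2.13142353e-01 3.22444812e-01 1.73401398e+00 2.50670405e-04
 1.08535197e+00 1.94610680e+00] [-0.37637803  0.87355477 -1.42161651] 0.3568841583080888
w11 0 ball [633. 119. 110.] tip [630.91 119.34 114.53] nan
coupler offset from barrel axis (perp x, y tool) [-0.27 -0.27] 422 0.32962701392622584 max s [139.88 139.94 139.96 139.96 139.96 139.99 140.03 140.16]
axis mouth [633.55 118.58 110.41] gap along a -6.367883375433642 lateral [ 0.14 -0.23  0.08] angle 0.22272649381591267
coupler fit mouth [633.35 118.89 110.29] gap along a -6.369114987289136 lateral [-0.06  0.07 -0.03] angle 0.22272649381591267
n 2655 x,y at grasp(z=-8) [ 3.132 -1.362] tilt deg [25.292 -0.239] res 0.3431666615177694
```

View pics/w11z.png

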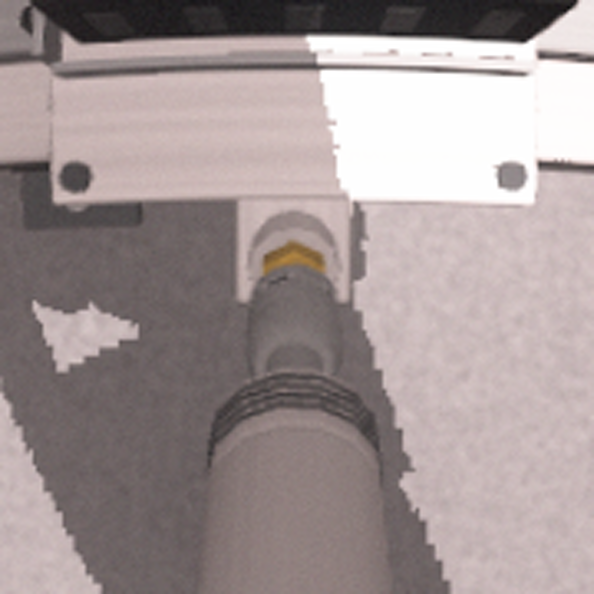

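The coupler is centred on the head and resting on the jaws: the mouth is 6.4 mm past the tip with no lateral error. Next I'll push on to snap it.

servo_tool([
  [[0, 0, 0], 0, 2.5],
  [[0.12, -0.02, -0.27], 0, 2.5],
  [[0.13, -0.02, -0.27], 0, 2.5],
  [[0.13, -0.02, -0.27], 0, 2.5],
  [[0, 0, 0], 0, 2.5],
], squeeze=120)

```text
clock: 8.58
eef_pos: [579.9, 125.6, 210.5]
tcp_rot: [3.142, 0.001, -0.162]
contact_force: [-3.9, 0.0, 7.8]
opening: 0.348
```

```bash
python3 w.py w12;  python3 m.py w12 128.5 1 2>/dev/null; python3 ax.py w12
```

```text
8.5833 [579.8958176  125.61656835 210.49447472] [ 3.14152080e+00  5.87494895e-04 -1.62328903e-01] [2.10712971e-01 3.36526417e-01 1.73358180e+00 1.67621239e-04
 1.07205772e+00 1.94375796e+00] [-3.8696077   0.00958979  7.77242968] 0.348319763033297
w12 0 ball [633. 119. 110.] tip [630.91 119.34 114.53] nan
coupler offset from barrel axis (perp x, y tool) [-0.15 -0.28] 415 0.3147119864700036 max s [139.99 140.03 140.14 140.15 140.25 140.41 140.45 140.48]
axis mouth [637.3  117.89 102.24] gap along a -15.388814950739627 lateral [ 0.13 -0.32  0.08] angle 0.19967548235525745
coupler fit mouth [637.21 118.18 102.17] gap along a -15.389568183367475 lateral [ 0.04 -0.02  0.02] angle 0.19967548235525745
n 2664 x,y at grasp(z=-8) [ 3.118 -1.411] tilt deg [25.331 -0.14 ] res 0.333277103195941
```

Snapped: the gap is 15.4 mm (14.5 mm is home, plus about 1 mm of nose travel), with about 11.5 N along the axis, which matches the spring. Next I'll telescope it.

servo_tool([
  [[0.12, -0.02, -0.27], 0, 2.5],
  [[0.13, -0.02, -0.27], 0, 2.5],
  [[0.13, -0.02, -0.27], 0, 2.5],
  [[0.12, -0.02, -0.27], 0, 2.5],
  [[0, 0, 0], 0, 2.5],
])

```text
clock: 9.05
eef_pos: [584.8, 124.9, 200.3]
tcp_rot: [-3.142, 0.001, -0.162]
contact_force: [-6.0, 0.4, 10.2]
opening: 0.348
```

servo_tool([
  [[0.12, -0.02, -0.27], 0, 2.5],
  [[0.13, -0.02, -0.27], 0, 2.5],
  [[0, 0, 0], 0, 2.5],
  [[0, 0, 0], 0, 2.5],
])

```text
clock: 9.38
eef_pos: [587.2, 124.5, 195.3]
tcp_rot: [-3.142, 0.001, -0.162]
contact_force: [-7.2, 1.2, 11.8]
opening: 0.348
```

```bash
python3 w.py w13;  python3 m.py w13 128.5 1 2>/dev/null; python3 ax.py w13;python3 - <<'E'
from h import *
F=load("w13")["frame"];cv2.imwrite("pics/w13z.png",cv2.resize(F[40:220,230:410],None,fx=3.3,fy=3.3,interpolation=cv2.INTER_CUBIC)[:,:,::-1])
E
```

```text
9.3833 [587.16934508 124.50867213 195.28004049] [-3.14150730e+00  5.85788396e-04 -1.62297191e-01] [2.06294135e-01 3.63090374e-01 1.73198066e+00 3.35680808e-04
 1.04703733e+00 1.93921972e+00] [-7.2391377  1.192607  11.8452519] 0.34809170563516506
w13 0 ball [633. 119. 110.] tip [630.91 119.34 114.53] nan
coupler offset from barrel axis (perp x, y tool) [-0.37 -0.29] 517 0.9470606536271189 max s [132.29 132.38 132.41 132.5  132.55 132.76 132.86 133.07]
axis mouth [644.58 116.8   87.02] gap along a -32.2867454454537 lateral [ 0.36 -0.27  0.19] angle 0.20346490246425594
coupler fit mouth [644.3  117.13  86.87] gap along a -32.28826325743655 lateral [0.08 0.07 0.03] angle 0.20346490246425594
n 2654 x,y at grasp(z=-8) [ 3.152 -1.376] tilt deg [25.211 -0.174] res 0.3416490179755168
```

View pics/w13z.png

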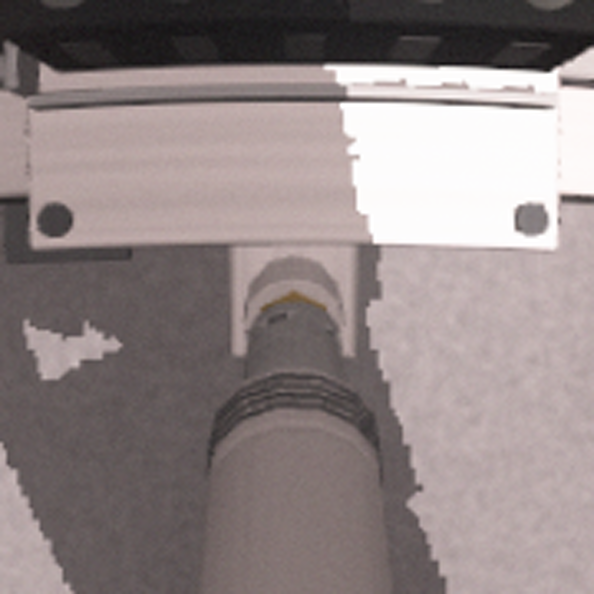

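servo_tool([
  [[0.04, -0.01, -0.09], 0, 2.5],
  [[0.04, -0.01, -0.09], 0, 2.5],
  [[0.03, 0, -0.06], 0, 2.5],
  [[0, 0, 0], 0, 2.5],
  [[0, 0, 0], 0, 2.5],
])

```text
clock: 9.85
eef_pos: [588.2, 124.3, 193.0]
tcp_rot: [-3.141, 0.001, -0.162]
contact_force: [-7.7, -0.9, 12.8]
opening: 0.355
```

```bash
python3 w.py w14;  python3 m.py w14 128.5 1 2>/dev/null; python3 ax.py w14
```

```text
9.85 [588.22818183 124.34782684 193.04695466] [-3.14144228e+00  5.30713408e-04 -1.62322711e-01] [2.05649178e-01 3.66976712e-01 1.73172403e+00 3.83311005e-04
 1.04333303e+00 1.93857525e+00] [-7.72615064 -0.88591681 12.75816832] 0.35502143594163615
w14 0 ball [633. 119. 110.] tip [630.91 119.34 114.53] nan
coupler offset from barrel axis (perp x, y tool) [-0.18 -0.29] 572 1.0022607104020511 max s [129.83 129.9  129.97 130.02 130.2  130.3  130.62 130.79]
axis mouth [645.64 116.64  84.79] gap along a -34.76275427415751 lateral [ 0.39 -0.25  0.2 ] angle 0.20800344351090774
coupler fit mouth [645.53 116.95  84.72] gap along a -34.7635648215684 lateral [0.28 0.06 0.12] angle 0.20800344351090774
n 2671 x,y at grasp(z=-8) [ 3.096 -1.372] tilt deg [25.241 -0.186] res 0.3361284797076726
```

servo_tool([
  [[0.04, -0.01, -0.09], 0, 2.5],
  [[0.02, 0, -0.04], 0, 2.5],
  [[0, 0, 0], 0, 2.5],
  [[0, 0, 0], 0, 2.5],
  [[0, 0, 0], 0, 2.5],
])

```text
clock: 10.32
eef_pos: [588.5, 124.4, 192.7]
tcp_rot: [-3.141, 0.001, -0.162]
contact_force: [-11.8, 0.1, 19.8]
opening: 0.349
```

```bash
python3 w.py w15;  python3 m.py w15 128.5 1 2>/dev/null; python3 ax.py w15; python3 - <<'E'
from rig import eyes
import cv2
d=eyes.grab_frame("top");cv2.imwrite("pics/t15.png",cv2.resize(d["frame"][90:300,130:530],None,fx=2,fy=2)[:,:,::-1])
E
```

```text
10.3167 [588.51850704 124.35950825 192.65220186] [-3.14131274e+00  8.73714103e-04 -1.62378547e-01] [2.05434994e-01 3.67962961e-01 1.73122476e+00 6.65944197e-04
 1.04311966e+00 1.93827446e+00] [-11.78759592   0.06236801  19.84684217] 0.34877539552417014
w15 0 ball [633. 119. 110.] tip [630.91 119.34 114.53] nan
coupler offset from barrel axis (perp x, y tool) [-0.19 -0.29] 567 0.9713160671636042 max s [129.29 129.34 129.39 129.55 129.57 129.85 130.02 130.22]
axis mouth [645.9  116.67  84.38] gap along a -35.242990719902586 lateral [ 0.45 -0.19  0.22] angle 0.1897908206383398
coupler fit mouth [645.78 116.99  84.3 ] gap along a -35.24374110571604 lateral [0.33 0.13 0.14] angle 0.1897908206383398
n 2663 x,y at grasp(z=-8) [ 3.085 -1.414] tilt deg [25.222 -0.096] res 0.3361269378974077
```

View pics/t15.png

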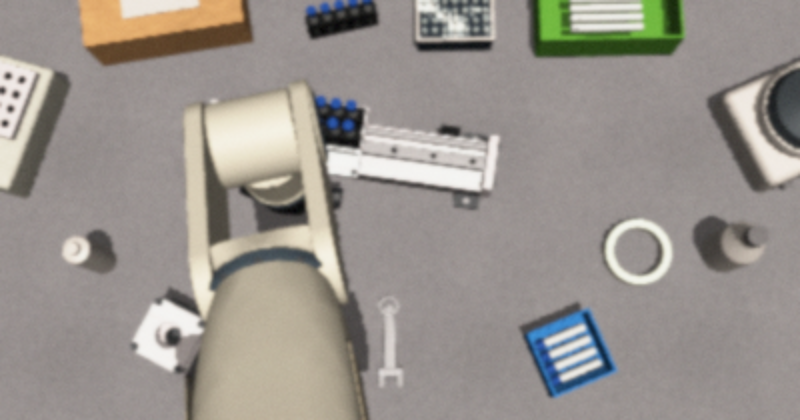

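View pics/w15.png

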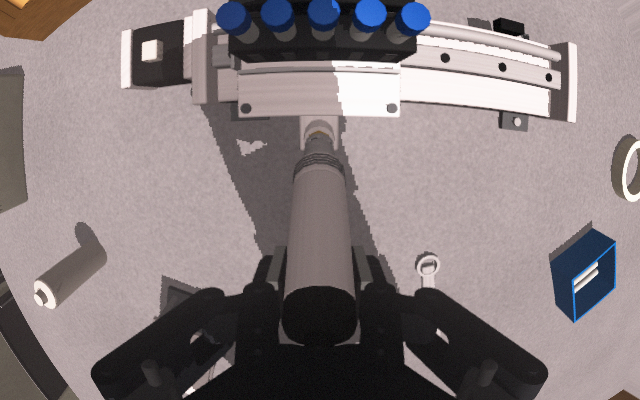

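The top view shows the racks, spanner, basket, cartridge and stand where they were. The wrist view shows the coupler on the nipple at (318,140) with the nose fully in. The force along the axis rose to about 26 N while the TCP moved only 0.5 mm of the 1.4 mm commanded, so the nose is on its stop. I'm handing in.

```bash
python3 -c "
from rig import r
print(r.sign_off())
s=r.sense();print(s['clock'],s['eef_pos'],s['contact_force'],s['opening'])"
```

```text
the job is handed in; nothing more can be done
None
the job is handed in; nothing more can be done
```

The job is handed in at about 10.4 s of the 45 s. The gun is still gripped at 120 N, snapped onto the nipple and pushed in to its stop. No verdict is reported, so what follows is from my own measurements.

**What I did:** The moves only allow turns about the vertical, so I couldn't tilt the gripper. Instead I lifted the gun until its coupler was inside the hole of the stand's upper plate. I then moved the gripper in an arc so the gun pivoted in the pads to about 25°, lifted it clear, and pressed it onto the nipple along the nipple's axis.

**Last checks:**

| Check | Measured | Required |
|---|---|---|
| Angle between gun and nipple | about 0.2°, taking the nipple's stated 25° lean and my measured shuttle direction | within 8° |
| Sideways offset of the coupler | about 0.5 mm | tip within 3 mm of the seal |
| Nose travel, worked out from the arm's position | about 20 mm, on the stop | more than 15 mm |
| Push along the axis | about 26 N with the gun's weight added back | more than 8 N |

- **Snap:** this is inferred. The coupler went past its home depth, and the force then matched the spring's 11 N.
- **Other objects:** by eye, the last top and wrist pictures show nothing shifted. I did not measure this, and the arm hid part of the top view.

**What disagreed:** The measured gripper position was off by several millimetres just after fast moves. Near the nipple this left the coupler about 5 mm off line, which I corrected before contact. The gripper also ended about 5 mm higher than planned when it closed on the gun, which caused no trouble.

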